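Make up the impression kit and the bonding kit

ROBOT

A 6-joint arm with a two-finger parallel gripper is mounted at the origin on a cart in front of the work surface, level with it; the furniture and walls round the work are solid. World frame = base frame: x ahead of the robot, y to its left, z up, the work surface at z = 0. Lengths are in m, angles in rad, forces in N, time in s.
With the tool pointing down it reaches from about 0.35 to 0.775 m from the base axis. Payload 7.3 kg.
Tool frame: the origin (TCP) lies at the very end of the fingers, on their centre line; the grasp point (between the pads) lies 19 mm behind it; z points along the fingers, y is the line along which they close (so a half turn about z gives the same grasp; the last joint's range is limited). The gripper opens to 92 mm and grips with 3 to 60 N. Pads are 19 mm wide; open, the fingers measure 130 mm over their backs; the gripper's body (75 mm by 190 mm) begins 47 mm behind the grasp point.
Start: joints at [0.957, 0.342, 1.524, -0, 1.275, -0.146], TCP at [0.237, 0.469, 0.227] pointing down, gripper open.
Joint ranges: [-2.53, 2.53], [-0.77, 2.02], [0.04, 2.7], [-1, 4.14], [0.28, 2.66], [-3.11, 3.11]. Speed limits (rad/s): [2.57, 2.57, 3.14, 3.14, 3.14, 3.14].

INTERFACE

Orientations are given as [roll, pitch, yaw] about the fixed x, y, z axes, in that order (R = Rz(yaw) Ry(pitch) Rx(roll)).
In Python, from cell import robot gives the robot as it stands. The module is installed in compiled form; this text tells all that it offers.
- The arm moves only by the tool arm_command, never from a script. Its argument "moves" is a list of rows, each a list of 3 entries, a list of its own where there are three numbers: the shift along the tool's x, y, z in m, then the turn, a rotation vector about the tool's x, y, z in rad, then the finger opening in m, from 0 to 0.0918. In form: [[[dx, dy, dz], [ax, ay, az], claw], ...]. A call has exactly 5 rows; each row is the pose to reach, as a shift and turn from the pose commanded when the call began, along the tool's axes at that moment; what a row does not reach only later rows make up. A row lasts 1/10 s, in which the tool goes at most 50 mm and 8.59 degrees, less where a joint would pass 70% of its speed; a pose out of reach is approached as far as the arm can. A call with a gripper value outside its range is refused whole. The fingers move at their own pace and stop on an object; "squeeze" is the grip in N (left out, the last holds). Time passes only in rows, so rows that repeat a pose let the fingers close, or fill a call up. It gives the time, the measured TCP pose, the force, the opening and the grip force at its end, in the units of the state.
- robot.observe(): the state, without advancing time (a new reading comes with each control period).
- robot.read_camera(name): name is "side" or "top"; returns the picture (384x512x3 uint8, red, green, blue); there is no depth.
- robot.camera_model(name): a dict with "fx", "fy", "cx", "cy" (pixels), "R" (3x3) and "t" (3): a world point X has camera coordinates R X + t. Camera axes: x right, y down, z forward; pixel columns grow to the right and rows downward; lengths in m; the calibration is good to about 2 mm. A picture is of the moment at which its call begins. camera_model takes no time and is no camera call.
- robot.hand_in(): hands the job in; it is judged then, once.
The state is a dict: "time": time; "qpos": joint angles; "qvel": joint speeds; "joint_efforts": joint torques, N m; "tool_pos": TCP position; "tool_rot": TCP orientation; "contact_force": force on the tool from outside, world axes, zero at the start; "torque": the same for the moment, N m; "opening": finger opening in m; "grip_force": force on a finger pad.
Only numpy, scipy, OpenCV 4.12 (cv2) and the standard library are available. Lean on these libraries where they do the work, as an engineer would, in place of code of your own. Each camera call takes 0.05 s, during which the arm holds its last target. There are 200 camera calls.

TASK

Make up two kits from the stock lying on the brown mat. Yellow tray, the impression kit: the blue-lidded and the white-lidded putty tub, each standing in one of the two large round wells (either one in either well), and the pink bite wax lying flat in the long trough. Green tray, the bonding kit: the purple and white etch syringe lying in the long trough and the brown dropper bottle standing in the small round well, kept upright all the way; seat everything fully down in its well, and leave the jaw model and the flat teal case where they are.

Things in the scene. Friction and masses are not known exactly. Their poses are not given: they have to be found in the camera images.
- yellow_tray: Yellow moulded tray, fixed, 174 x 218 mm, rim 17 mm high. Origin: middle of its underside, on the bench; y along its length, z up. Deck 12 mm up; floor of every well 4 mm up (8 mm deep). Well centres (x, y) in mm: two large round wells, 74 mm diameter, (37, 50) and (37, -50); small round well, 52 mm diameter, (-41, -72); trough, 66 in x by 130 in y, (-41, 31). Impression kit.
- green_tray: Mint green moulded tray, fixed, 174 x 218 mm, rim 17 mm high. Origin: middle of its underside, on the bench; y along its length, z up. Deck 12 mm up; floor of every well 4 mm up (8 mm deep). Well centres (x, y) in mm: two large round wells, 74 mm diameter, (37, 50) and (37, -50); small round well, 52 mm diameter, (-41, -72); trough, 66 in x by 130 in y, (-41, 31). Bonding kit.
- blue_tub_mid (a point): White putty tub with a blue screw lid, loose, about 110 g, standing upright: 48 mm high, body 57 mm in diameter up to 36 mm, lid 61 mm in diameter above that. Point: on its axis, 24 mm above its foot. z is up; its yaw does not matter. Grip it across the lid.
- white_tub_mid (a point): White putty tub with a white screw lid, loose, about 110 g, standing upright: 48 mm high, body 57 mm in diameter up to 36 mm, lid 61 mm in diameter above that. Point: on its axis, 24 mm above its foot. z is up; its yaw does not matter. Grip it across the lid.
- bite_wax_mid (a point): Bite wax: two pink blocks stuck one on the other, a single loose body of about 45 g, 36 x 77 x 19 mm (x, y, z), lying flat. Point: its centre, 9.5 mm above its underside; y runs along its length, z up. Grip it across its 36 mm width.
- syringe_barrel (a point): White etch syringe with purple cap, flange and plunger, loose, about 30 g, lying on its side, 106 mm long, 28 wide at the flange, up to 25 high. Point: in the barrel (18 wide, 20 high), 10 mm above the underside; grip here, across. x runs along it: from the point the cap ends 39 mm away in -x, the flange begins 23 mm away in +x, the plunger ends 67 mm away in +x. z is up.
- bottle_mid (a point): Brown dropper bottle with black collar and bulb, loose, about 70 g, standing upright, 102 mm high: body 33 mm in diameter up to 62 mm, shoulder to 70 mm, collar 24 mm in diameter to 77 mm, bulb 13 mm in diameter above. Point: on its axis, 51 mm above its foot, a good height to grip. z is up; its yaw does not matter.
- jaw_mid (a point): Bystander: pink jaw model with ivory teeth, loose, 59 x 70 x 22 mm, near the front of the control unit. Point: its centre, 11 mm up. Not part of the kits.
- foil_mid (a point): Bystander: flat teal case, loose, 50 x 62 x 15 mm, at the left of the stock. Point: its centre, 7.5 mm up. Not part of the kits.
There are look-alikes about, which are no part of the job. What is shaped like the part that bears blue_tub_mid but red is not meant.

How it is judged:
By the outcome, as a careful person would: the job done as asked, in the order asked, and still so for the second after the job is handed in, with the robot touching nothing.
It also fails if it takes over 131 s, if anything falls off the work surface, if the arm or the gripper's body presses on something with over 40 N, if the wrist force passes 120 N, or if a joint passes its speed limit or range.

## Working session

There is one attempt and no reset: what is moved stays moved. The work goes in short steps, Python scripts to look and compute and a tool call to move; the robot and the scene stay as the last step left them, time stands still between calls to the robot, and variables do not carry over. Pictures are saved under pics/ and viewed, at most 14 in all, crops included, and the job is handed in when it is done.

Besides the shell and the picture viewer there is one more tool, called after ">>>" in YAML: its name, and indented under it one key for each argument. arm_command: Moves the arm, as the interface text tells. Its arguments: {"type":"object","properties":{"moves":{"type":"array"},"squeeze":{"type":"number"}},"required":["moves"]}

```bash
mkdir -p pics
python3 - <<'E'
from cell import robot
import cv2
for n in("top","side"):
    im=robot.read_camera(n); cv2.imwrite(f"pics/{n}0.png",cv2.resize(im[:,:,::-1],(800,600),interpolation=cv2.INTER_CUBIC)); m=robot.camera_model(n); print(n,m)
s=robot.observe(); print(s)
E
```

```text
top {'fx': 367.40435533111963, 'fy': 367.40435533111963, 'cx': 253.99122996434386, 'cy': 190.16588087503766, 'R': array([[ 0.00493214, -0.99997318, -0.00541353],
       [-0.99622385, -0.00444423, -0.08670807],
       [ 0.08668168,  0.00582075, -0.99621905]]), 't': array([0.05334471, 0.61847229, 1.04740057])}
side {'fx': 406.41370854345587, 'fy': 406.41370854345587, 'cx': 263.6482782630532, 'cy': 191.22398949124846, 'R': array([[ 0.91548285, -0.402118  , -0.0138658 ],
       [-0.24479676, -0.52930578, -0.81234841],
       [ 0.31932066,  0.74708534, -0.58300755]]), 't': array([-0.52178938,  0.22311902,  0.9357715 ])}
{'time': 0.1, 'qpos': array([ 9.56998750e-01,  3.42673195e-01,  1.52490061e+00,  8.48847791e-06,
        1.27541941e+00, -1.45981204e-01]), 'qvel': array([-0.00021914, -0.00096597, -0.0011963 ,  0.00103875,  0.00186841,
        0.00075275]), 'joint_efforts': array([ 8.08079312e-04, -4.32002378e+01, -2.44694924e+01,  7.17462623e-02,
        5.26014017e-02, -1.84325148e-05]), 'tool_pos': array([0.23650243, 0.46831018, 0.2261113 ]), 'tool_rot': array([-3.14020816e+00, -2.11762523e-04,  2.67377366e+00]), 'contact_force': array([0.05766902, 0.01268618, 0.56119727]), 'torque': array([0.01815057, 0.0410263 , 0.00302957]), 'grip_force': 0.0, 'opening': 0.09180070813431412}
```

View pics/top0.png

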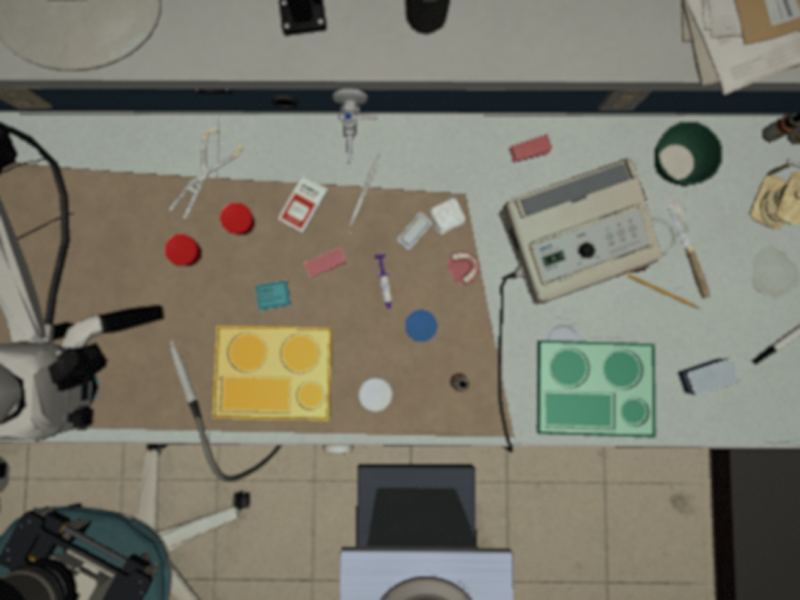

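View pics/side0.png

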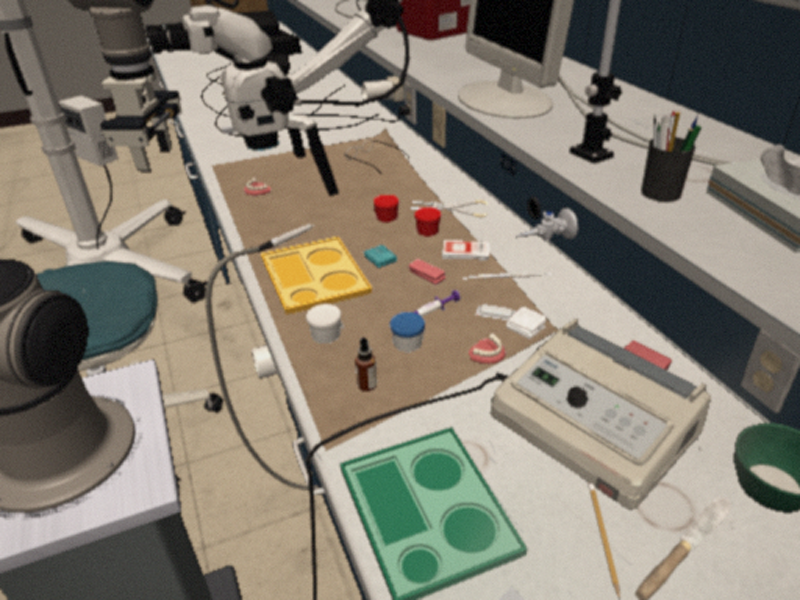

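The top view shows the tray, stock and look-alikes, in 800x600 pixels:
- **Yellow tray:** (272,372). **Green tray:** (597,388). Both are at yaw ≈ 0, with the large wells away from the robot.
- **Blue tub:** (421,325). The red tubs at (182,250) and (237,218) are look-alikes.
- **White tub:** (375,394).
- **Wax:** on the mat at (325,262). The other at (530,148) is off the mat, so it is not stock.
- **Syringe:** (384,280), purple and white.
- **Bottle:** (459,381).

The side view agrees: white tub (323,322), blue tub (407,330), bottle (366,365).

```bash
cat > h.py <<'E'
from cell import robot
import cv2, numpy as np
def ray(n,u,v,z):
    m=robot.camera_model(n); R,t=m["R"],m["t"]; c=-R.T@t
    d=R.T@np.array([(u-m["cx"])/m["fx"],(v-m["cy"])/m["fy"],1]); return c+d*(z-c[2])/d[2]
def proj(n,X):
    m=robot.camera_model(n); p=m["R"]@np.array(X)+m["t"]; return m["fx"]*p[0]/p[2]+m["cx"],m["fy"]*p[1]/p[2]+m["cy"]
def blob(im,lo,hi,roi):
    """largest contour of an HSV range inside roi (x0,y0,x1,y1 native px)"""
    x0,y0,x1,y1=roi; hsv=cv2.cvtColor(im,cv2.COLOR_RGB2HSV)[y0:y1,x0:x1]
    mk=cv2.inRange(hsv,np.array(lo),np.array(hi))
    cs,_=cv2.findContours(mk,cv2.RETR_EXTERNAL,cv2.CHAIN_APPROX_NONE,offset=(x0,y0))
    c=max(cs,key=cv2.contourArea); return c
def rect(n,c,z):
    P=np.array([ray(n,u,v,z)[:2] for u,v in c[:,0]],np.float32); (cx,cy),(w,h),a=cv2.minAreaRect(P*1000)
    return [round(float(q),1) for q in (cx,cy,w,h,a)]
E
python3 - <<'E'
from h import *
im=robot.read_camera("top"); cv2.imwrite("top.png",im[:,:,::-1])
S=512/800
R=lambda x0,y0,x1,y1:[int(q*S) for q in(x0,y0,x1,y1)]
for nm,lo,hi,roi,z in [("yellow",(18,90,90),(35,255,255),R(200,310,345,435),.017),("green",(60,40,60),(90,255,255),R(525,325,670,450),.017),
 ("blue",(100,120,40),(125,255,255),R(395,300,450,352),.048),("white",(0,0,150),(180,50,255),R(350,370,402,420),.048),
 ("wax",(165,70,80),(180,255,255),R(295,240,355,285),.019),("syrP",(120,60,40),(160,255,255),R(365,245,405,315),.012),("syrAll",(115,10,100),(165,255,255),R(365,245,405,315),.012),
 ("bottle",(0,0,0),(180,255,70),R(440,362,480,400),.07)]:
    try:
        c=blob(im,lo,hi,roi); x,y,w,h=cv2.boundingRect(c); print(nm,"px",x,y,w,h,"rect",rect("top",c,z))
    except Exception as e: print(nm,e)
crop=lambda x,y,r:cv2.resize(im[y-r:y+r,x-r:x+r,::-1],(390,290),interpolation=cv2.INTER_CUBIC)
g=np.vstack([np.hstack([cv2.resize(im[y-h:y+h,x-w:x+w,::-1],(400,300),interpolation=cv2.INTER_CUBIC) for x,y,w,h in r]) for r in [[(240,252,40,30),(208,168,40,30)],[(246,180,40,30),(294,244,28,21)]]])
cv2.imwrite("pics/crop1.png",g)
E
```

```text
yellow px 135 208 78 62 rect [476.9, 290.4, 176.9, 224.1, 0.3]
green px 344 218 76 62 rect [451.1, -314.7, 218.3, 173.6, 88.5]
blue px 260 199 19 19 rect [565.5, 11.6, 50.4, 50.5, 45.2]
white px 230 242 21 21 rect [440.9, 94.8, 55.9, 56.6, 0.3]
wax px 202 164 19 11 rect [682.4, 186.1, 14.4, 57.1, 21.5]
syrP px 241 163 6 13 rect [682.7, 88.1, 37.2, 12.1, 5.1]
syrAll px 242 166 4 8 rect [681.4, 86.9, 21.3, 8.3, 9.8]
bottle px 289 241 10 8 rect [464.1, -54.2, 28.2, 12.7, 67.2]
```

View pics/crop1.png

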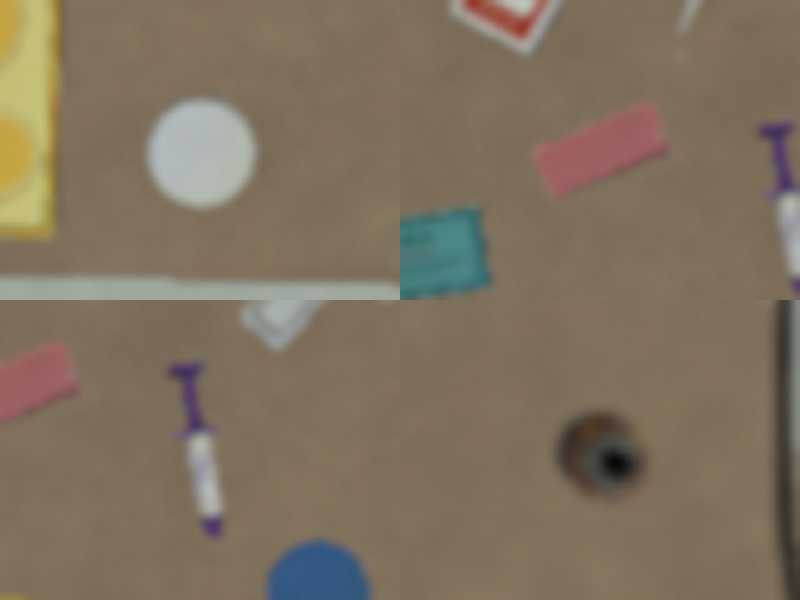

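The crop confirms four items, in crop pixels: white tub (202,153), pink wax (602,150), syringe with its cap towards the robot at (213,537), and bottle bulb (617,462). I'll measure the remaining points and the hanging device at the left, then move.

Run:
```python
from h import *
im=cv2.imread("top.png")[:,:,::-1].copy(); p=lambda *a:[np.round(np.array(q)*1000,1).tolist() for q in a]
c=blob(im,(0,75,110),(180,255,255),(190,152,226,182)); 
hsv=cv2.cvtColor(im,cv2.COLOR_RGB2HSV); print("wax hsv",hsv[168,208],"mat",hsv[150,208])
for lo,hi in [((165,85,90),(180,255,255)),((0,85,120),(6,255,255))]:
    try: print("wax",rect("top",blob(im,lo,hi,(190,152,226,182)),.019))
    except Exception as e: print(e)
W=[ray("top",168+(a-400)*.2,138+b*.2,.017) for a,b in [(535,152),(650,103),(667,150),(555,196)]]; print("wax corners",p(*W,np.mean(W,0)))
cap,end=ray("top",206+213*.2,150+237*.2,.01),ray("top",206+187*.2,150+68*.2,.012)
d=end-cap; L=np.linalg.norm(d[:2]); print("syr",p(cap,end),L,np.degrees(np.arctan2(d[1],d[0])),"barrel",p(cap+d/L*.039))
print("bottle bulb",p(ray("top",296.4,245.7,.1)),"collar",p(ray("top",295.4,245.4,.077)))
# side view of bottle foot/bulb predicted
for X in [(.455,-.067,0),(.455,-.067,.102),(.5655,.0116,.048),(.441,.095,.048)]: print(np.array(proj("side",X))*800/512)
# triangulate hanging device tip
def tri(a,b):
    P=[]; 
    for n in("top","side"):
        m=robot.camera_model(n); P.append(np.diag([1,1,1.])@np.array([[m["fx"],0,m["cx"]],[0,m["fy"],m["cy"]],[0,0,1]])@np.c_[m["R"],m["t"]])
    X=cv2.triangulatePoints(P[0],P[1],np.array(a,float)*.64,np.array(b,float)*.64)[:,0]; return X[:3]/X[3]
X=tri((162,313),(335,192)); print("dev",X,np.array(proj("top",X))/.64,np.array(proj("side",X))/.64)
```

```text
wax hsv [179  97 155] mat [ 18  73 123]
wax [682.4, 186.1, 14.4, 57.1, 21.5]
wax [687.6, 193.8, 30.8, 75.4, 27.2]
wax corners [[683.2, 231.8, 17.0], [712.9, 163.9, 17.0], [684.7, 153.4, 17.0], [656.9, 219.4, 17.0], [684.4, 192.1, 17.0]]
syr [[598.1, 72.2, 10.0], [699.0, 88.3, 12.0]] 0.10215779149467875 9.071799738743117 barrel [[636.6, 78.4, 10.8]]
bottle bulb [[462.5, -58.9, 100.0]] collar [[461.9, -58.7, 77.0]]
[363.72194759 389.45134921]
[359.84551746 340.84187434]
[406.5011147  321.68341034]
[322.94141654 313.47041126]
dev [0.58623903 0.4699159  0.0864707 ] [162.5881151  311.19778766] [333.77478438 192.016855  ]
```

The measurements hold up:

| Item | Position (m) | Yaw / note |
|---|---|---|
| Blue tub | (0.5655, 0.0116) | – |
| White tub | (0.441, 0.095) | – |
| Wax | (0.685, 0.192) | ≈ 24° |
| Syringe barrel | (0.637, 0.078) | 9°; measured 102 mm long against 106 mm |
| Bottle | (0.462, -0.059) | – |
| Yellow tray | (0.477, 0.291) | – |
| Green tray | (0.451, -0.315) | – |

All of these are within reach, so I'm starting to move.

>>> arm_command:
  moves:
    - [[-0.04,-0.02,0],[0,0,0.14],0.0918]
    - [[-0.08,-0.04,0],[0,0,0.28],0.0918]
    - [[-0.12,-0.06,0],[0,0,0.42],0.0918]
    - [[-0.16,-0.08,0],[0,0,0.56],0.0918]
    - [[-0.2,-0.1,0],[0,0,0.7],0.0918]
  squeeze: 25

```text
time: 0.65
tool_pos: [0.3708, 0.2876, 0.2266]
tool_rot: [-3.142, -0.0, 1.968]
contact_force: [0.1, 0.3, 0.5]
opening: 0.0917
grip_force: 0.0
```

```bash
cat > go.py <<'E'
import sys, numpy as np
from scipy.spatial.transform import Rotation as Ro
from cell import robot
# target x y z (mm) yaw(deg) -> shift in tool axes (mm), turn (rad), tool pointing down
x,y,z,a=map(float,sys.argv[1:5]); s=robot.observe()
R=Ro.from_euler("xyz",s["tool_rot"]); T=Ro.from_euler("xyz",[180,0,a],degrees=True)
print("t",round(s["time"],2),"pos",np.round(s["tool_pos"]*1000,1),"shift",np.round(R.inv().apply(np.array([x,y,z])-s["tool_pos"]*1000),1),"turn",np.round((R.inv()*T).as_rotvec(),3),"open",round(s["opening"]*1000,1),"grip",round(s["grip_force"],1),"q",np.round(s["qpos"],2))
E
python3 go.py 565 12 180 90
```

```text
t 0.65 pos [370.8 287.6 226.6] shift [-329.4   72.4   46.6] turn [-0.    -0.     0.398] open 91.7 grip 0.0 q [0.5  0.24 1.67 0.   1.23 0.1 ]
```

>>> arm_command:
  moves:
    - [[-0.044,0.0096,0.005],[0,0,0.08],0.0918]
    - [[-0.088,0.0192,0.01],[0,0,0.16],0.0918]
    - [[-0.132,0.0288,0.015],[0,0,0.24],0.0918]
    - [[-0.176,0.0384,0.02],[0,0,0.32],0.0918]
    - [[-0.22,0.048,0.026],[0,0,0.398],0.0918]

```text
time: 1.15
tool_pos: [0.5013, 0.1039, 0.2005]
tool_rot: [3.142, -0.0, 1.572]
contact_force: [0.5, 0.7, 0.1]
opening: 0.0917
grip_force: 0.0
```

>>> arm_command:
  moves:
    - [[-0.03,0.021,0.007],[0,0,0],0.0918]
    - [[-0.06,0.042,0.014],[0,0,0],0.0918]
    - [[-0.091,0.064,0.021],[0,0,0],0.0918]
    - [[-0.091,0.064,0.021],[0,0,0],0.0918]
    - [[-0.091,0.064,0.021],[0,0,0],0.0918]

```text
time: 1.65
tool_pos: [0.5647, 0.0145, 0.179]
tool_rot: [-3.14, -0.001, 1.574]
contact_force: [-0.3, 0.3, -0.3]
opening: 0.0919
grip_force: 0.0
```

```bash
python3 go.py 565 12 23 90
python3 - <<'E'
from h import *
a=robot.read_camera("side"); b=robot.read_camera("top")
f=lambda i:cv2.resize(i[:,:,::-1],(400,300),interpolation=cv2.INTER_CUBIC)
cv2.imwrite("pics/p2.png",np.hstack([f(a[130:280,150:350]),f(b[120:270,160:360])]))
E
```

```text
t 1.65 pos [564.7  14.5 179. ] shift [ -2.6   0.5 156. ] turn [-0.002 -0.001  0.003] open 91.9 grip 0.0 q [-0.11  0.46  1.48  0.    1.2  -0.11]
```

View pics/p2.png

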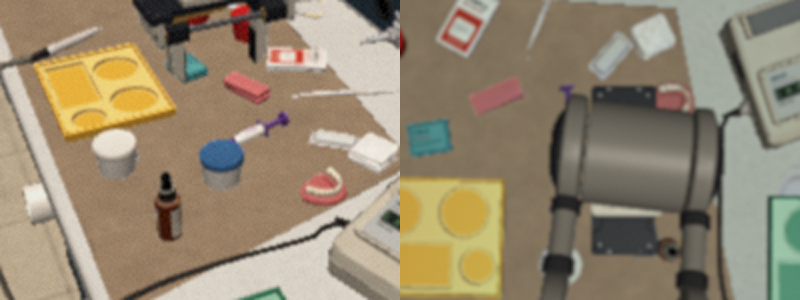

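The side crop shows the open gripper high above the blue tub at (222,160), with the fingers spread along x and the path clear. The red tubs are the look-alikes at top. I'm descending on the blue tub now.

>>> arm_command:
  moves:
    - [[-0.001,0,0.04],[0,0,0],0.0918]
    - [[-0.002,0,0.08],[0,0,0],0.0918]
    - [[-0.002,0,0.115],[0,0,0],0.0918]
    - [[-0.002,0,0.14],[0,0,0],0.0918]
    - [[-0.002,0,0.156],[0,0,0],0.0918]

```text
time: 2.25
tool_pos: [0.5635, 0.0145, 0.0222]
tool_rot: [-3.139, -0.001, 1.578]
contact_force: [-0.3, 1.2, -0.3]
opening: 0.0923
grip_force: 0.0
```

>>> arm_command:
  moves:
    - [[0,0,0],[0,0,0],0.05]
    - [[0,0,0],[0,0,0],0.05]
    - [[0,0,0],[0,0,0],0.05]
    - [[0,0,0],[0,0,0],0.05]
    - [[0,0,0],[0,0,0],0.05]

```text
time: 2.75
tool_pos: [0.5657, 0.0131, 0.0249]
tool_rot: [3.139, 0.0, 1.576]
contact_force: [-0.8, 0.7, 5.2]
opening: 0.0605
grip_force: 25.0
```

```bash
python3 go.py 514 241 80 90
```

```text
t 2.75 pos [565.7  13.1  24.9] shift [228.2 -50.4 -55.2] turn [0.002 0.    0.005] open 60.5 grip 25.0 q [-0.11  0.64  1.64  0.    0.85 -0.12]
```

>>> arm_command:
  moves:
    - [[0,0,-0.01],[0,0,0],0.05]
    - [[0,0,-0.025],[0,0,0],0.05]
    - [[0,0,-0.04],[0,0,0],0.05]
    - [[0.02,-0.005,-0.055],[0,0,0],0.05]
    - [[0.05,-0.012,-0.06],[0,0,0],0.05]

```text
time: 3.25
tool_pos: [0.554, 0.0621, 0.086]
tool_rot: [3.138, 0.0, 1.573]
contact_force: [0.6, 0.3, -1.9]
opening: 0.06
grip_force: 25.0
```

>>> arm_command:
  moves:
    - [[0.04,-0.009,0],[0,0,0],0.05]
    - [[0.08,-0.018,0],[0,0,0],0.05]
    - [[0.12,-0.027,0],[0,0,0],0.05]
    - [[0.155,-0.034,0],[0,0,0],0.05]
    - [[0.178,-0.038,0],[0,0,0],0.05]

```text
time: 3.75
tool_pos: [0.513, 0.243, 0.0845]
tool_rot: [3.141, -0.001, 1.577]
contact_force: [-0.6, -0.0, -0.6]
opening: 0.0602
grip_force: 25.0
```

>>> arm_command:
  moves:
    - [[0,0,0],[0,0,0],0.05]
    - [[0,0,0],[0,0,0],0.05]
    - [[0,0,0],[0,0,0],0.05]
    - [[0,0,0],[0,0,0],0.05]
    - [[0,0,0],[0,0,0],0.05]

```text
time: 4.25
tool_pos: [0.5142, 0.2398, 0.0838]
tool_rot: [-3.142, 0.0, 1.574]
contact_force: [-0.4, 0.9, -0.2]
opening: 0.0605
grip_force: 25.0
```

```bash
python3 go.py 514 241 29 90;  python3 - <<'E'
from h import *
a=robot.read_camera("side")
f=lambda i:cv2.resize(i[:,:,::-1],(640,480),interpolation=cv2.INTER_CUBIC)
cv2.imwrite("pics/p3.png",f(a[120:240,140:300]))
for n,c in (("w1",(37,-50)),("w2",(37,50)),("tr",(-41,31))):
    X=(.477+c[0]/1000,.2915+c[1]/1000,.012); q=proj("side",X); print(n,[(q[0]-140)*4,(q[1]-120)*4])
q=proj("side",robot.observe()["tool_pos"]); print((q[0]-140)*4,(q[1]-120)*4)
E
```

```text
t 4.25 pos [514.2 239.8  83.8] shift [ 1.2 -0.2 54.8] turn [-0.     0.     0.004] open 60.5 grip 25.0 q [ 0.3   0.57  1.59 -0.    0.99  0.3 ]
w1 [np.float64(304.99182509664433), np.float64(233.4679459355416)]
w2 [np.float64(267.0064325556551), np.float64(172.48682484499886)]
tr [np.float64(181.01064837847593), np.float64(205.33340545844044)]
298.136660087212 155.6718115741877
```

View pics/p3.png

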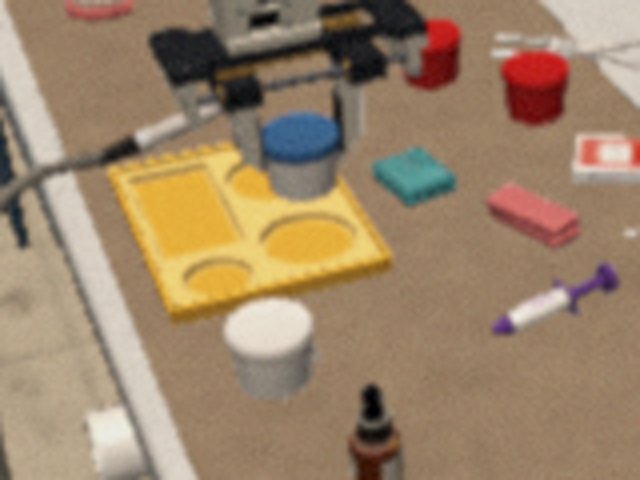

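The side crop shows the blue tub hanging upright in the grip at (300,155). The well below has its rim near (308,238), against a prediction of (305,233). I'll check the well centres from the saved top picture before lowering.

Run:
```python
from h import *
im=cv2.imread("top.png")[:,:,::-1].copy(); hsv=cv2.cvtColor(im,cv2.COLOR_RGB2HSV)
for nm,(cx,cy) in (("y",(477,291.5)),("g",(451,-315))):
    for w in ((37,50),(37,-50),(-41,-72),(-41,31)):
        X=((cx+w[0])/1000,(cy+w[1])/1000,.008); u,v=map(int,np.round(proj("top",X)))
        r=17; roi=hsv[v-r:v+r+1,u-r:u+r+1].astype(int); ref=np.median(hsv[v-3:v+4,u-3:u+4].reshape(-1,3),0)
        mk=((abs(roi-ref)<[4,30,22]).all(2)).astype(np.uint8); n,lab,st,ce=cv2.connectedComponentsWithStats(mk)
        l=lab[r,r]; c=ce[l]; print(nm,w,st[l],np.round(ray("top",u-r+c[0],v-r+c[1],.008)[:2]*1000-[w[0],w[1]],1))
```

```text
y (37, 50) [  8   6  22  23 386] [478.5 289.3]
y (37, -50) [  7   6  22  22 385] [477. 290.]
y (-41, -72) [ 11  10  14  15 171] [477.1 290.7]
y (-41, 31) [  0   7  35  20 693] [478.5 292.2]
g (37, 50) [  7   6  22  22 385] [ 452.9 -316.1]
g (37, -50) [  7   6  22  22 375] [ 450.2 -315.8]
g (-41, -72) [ 10  11  15  15 167] [ 450.3 -314. ]
g (-41, 31) [  0   7  35  21 694] [ 452.5 -314.5]
```

The wells agree within 2 mm, putting the yellow origin at (477.5, 290) and the green at (451.5, -315), so I'm lowering.

>>> arm_command:
  moves:
    - [[0,0,0.015],[0,0,0],0.05]
    - [[0,0,0.03],[0,0,0],0.05]
    - [[0,0,0.042],[0,0,0],0.05]
    - [[0,0,0.05],[0,0,0],0.05]
    - [[0,0,0.055],[0,0,0],0.05]

```text
time: 4.8
tool_pos: [0.5136, 0.2405, 0.0284]
tool_rot: [-3.14, 0.0, 1.576]
contact_force: [-11.7, -4.4, 36.8]
opening: 0.0603
grip_force: 25.0
```

>>> arm_command:
  moves:
    - [[0,0,0.001],[0,0,0],0.05]
    - [[0,0,0.001],[0,0,0],0.05]
    - [[0,0,0.001],[0,0,0],0.0918]
    - [[0,0,0.001],[0,0,0],0.0918]
    - [[0,0,0.001],[0,0,0],0.0918]

```text
time: 5.3
tool_pos: [0.5142, 0.2408, 0.0279]
tool_rot: [3.141, -0.0, 1.576]
contact_force: [0.2, -0.5, 0.3]
opening: 0.0795
grip_force: 0.0
```

>>> arm_command:
  moves:
    - [[0,0,0],[0,0,0],0.0918]
    - [[0,0,-0.01],[0,0,0],0.0918]
    - [[0,0,-0.04],[0,0,0],0.0918]
    - [[0,0,-0.08],[0,0,0],0.0918]
    - [[0,0,-0.12],[0,0,0],0.0918]

```text
time: 5.8
tool_pos: [0.5136, 0.2406, 0.1495]
tool_rot: [-3.141, 0.0, 1.576]
contact_force: [0.7, 0.3, 0.4]
opening: 0.0917
grip_force: 0.0
```

```bash
python3 go.py 441 95 23 90
```

```text
t 5.8 pos [513.6 240.6 149.5] shift [-145.2  -73.3  126.5] turn [-0.     0.     0.005] open 91.7 grip 0.0 q [0.3  0.49 1.52 0.   1.14 0.3 ]
```

>>> arm_command:
  moves:
    - [[-0.036,-0.018,0],[0,0,0],0.0918]
    - [[-0.072,-0.036,0],[0,0,0],0.0918]
    - [[-0.108,-0.054,0.01],[0,0,0],0.0918]
    - [[-0.145,-0.073,0.02],[0,0,0],0.0918]
    - [[-0.145,-0.073,0.03],[0,0,0],0.0918]

```text
time: 6.3
tool_pos: [0.4395, 0.0924, 0.1181]
tool_rot: [-3.141, 0.001, 1.573]
contact_force: [0.6, 1.0, 0.5]
opening: 0.0916
grip_force: 0.0
```

>>> arm_command:
  moves:
    - [[0,0,0.02],[0,0,0],0.0918]
    - [[0,0,0.05],[0,0,0],0.0918]
    - [[0,0,0.075],[0,0,0],0.0918]
    - [[0,0,0.09],[0,0,0],0.0918]
    - [[0,0,0.097],[0,0,0],0.0918]

```text
time: 6.8
tool_pos: [0.4415, 0.0957, 0.0198]
tool_rot: [-3.14, -0.0, 1.576]
contact_force: [-0.4, -0.1, 1.1]
opening: 0.0916
grip_force: 0.0
```

>>> arm_command:
  moves:
    - [[0,0,0],[0,0,0],0.05]
    - [[0,0,0],[0,0,0],0.05]
    - [[0,0,0],[0,0,0],0.05]
    - [[0,0,0],[0,0,0],0.05]
    - [[0,0,0],[0,0,0],0.05]

```text
time: 7.3
tool_pos: [0.4419, 0.0954, 0.0214]
tool_rot: [3.14, -0.0, 1.576]
contact_force: [-1.6, -0.3, 4.1]
opening: 0.0604
grip_force: 25.0
```

```bash
python3 go.py 515 340 130 90
```

```text
t 7.3 pos [441.9  95.4  21.4] shift [ 244.2   74.4 -108.5] turn [ 0.001 -0.     0.005] open 60.4 grip 25.0 q [0.04 0.51 1.96 0.   0.67 0.04]
```

>>> arm_command:
  moves:
    - [[0,0,-0.015],[0,0,0],0.05]
    - [[0,0,-0.04],[0,0,0],0.05]
    - [[0,0,-0.07],[0,0,0],0.05]
    - [[0.01,0.003,-0.1],[0,0,0],0.05]
    - [[0.044,0.013,-0.108],[0,0,0],0.05]

```text
time: 7.8
tool_pos: [0.4557, 0.1384, 0.1319]
tool_rot: [3.137, 0.0, 1.573]
contact_force: [1.4, -0.4, -1.7]
opening: 0.0604
grip_force: 25.0
```

>>> arm_command:
  moves:
    - [[0.042,0.013,0],[0,0,0],0.05]
    - [[0.084,0.026,0],[0,0,0],0.05]
    - [[0.126,0.039,0],[0,0,0],0.05]
    - [[0.165,0.051,0],[0,0,0],0.05]
    - [[0.2,0.061,0],[0,0,0],0.05]

```text
time: 8.3
tool_pos: [0.5145, 0.3417, 0.1286]
tool_rot: [-3.142, -0.0, 1.576]
contact_force: [1.1, 0.0, -2.0]
opening: 0.0602
grip_force: 25.0
```

>>> arm_command:
  moves:
    - [[0,0,0],[0,0,0],0.05]
    - [[0,0,0],[0,0,0],0.05]
    - [[0,0,0.02],[0,0,0],0.05]
    - [[0,0,0.04],[0,0,0],0.05]
    - [[0,0,0.05],[0,0,0],0.05]

```text
time: 8.8
tool_pos: [0.5134, 0.3379, 0.0772]
tool_rot: [-3.139, 0.002, 1.575]
contact_force: [-0.8, 0.3, -2.3]
opening: 0.0608
grip_force: 25.0
```

```bash
python3 go.py 515 340 26 90
```

```text
t 8.8 pos [513.4 337.9  77.2] shift [ 2.2  1.8 51.2] turn [-0.003  0.002  0.004] open 60.8 grip 25.0 q [ 0.46  0.65  1.45 -0.    1.05  0.45]
```

>>> arm_command:
  moves:
    - [[0.001,0.001,0.015],[0,0,0],0.05]
    - [[0.001,0.001,0.03],[0,0,0],0.05]
    - [[0.001,0.001,0.041],[0,0,0],0.05]
    - [[0.001,0.001,0.048],[0,0,0],0.05]
    - [[0.001,0.001,0.051],[0,0,0],0.05]

```text
time: 9.3
tool_pos: [0.5153, 0.3405, 0.0271]
tool_rot: [-3.141, 0.0, 1.576]
contact_force: [-0.1, -0.0, -1.5]
opening: 0.0605
grip_force: 25.0
```

>>> arm_command:
  moves:
    - [[0,0,0],[0,0,0],0.05]
    - [[0,0,0],[0,0,0],0.0918]
    - [[0,0,0],[0,0,0],0.0918]
    - [[0,0,0],[0,0,0],0.0918]
    - [[0,0,0],[0,0,0],0.0918]

```text
time: 9.8
tool_pos: [0.5156, 0.3409, 0.0282]
tool_rot: [3.141, -0.0, 1.576]
contact_force: [-0.4, 0.3, -0.2]
opening: 0.0877
grip_force: 0.0
```

>>> arm_command:
  moves:
    - [[0,0,0],[0,0,0],0.0918]
    - [[0,0,-0.01],[0,0,0],0.0918]
    - [[0,0,-0.04],[0,0,0],0.0918]
    - [[0,0,-0.08],[0,0,0],0.0918]
    - [[0,0,-0.12],[0,0,0],0.0918]

```text
time: 10.3
tool_pos: [0.5151, 0.3406, 0.1496]
tool_rot: [-3.141, 0.0, 1.576]
contact_force: [1.0, -0.0, -0.2]
opening: 0.0917
grip_force: 0.0
```

```bash
python3 go.py 685 192 110 114.5
python3 - <<'E'
from h import *
im=robot.read_camera("top"); cv2.imwrite("top2.png",im[:,:,::-1])
hsv=cv2.cvtColor(im,cv2.COLOR_RGB2HSV)[152:185,190:226]
mk=(((hsv[...,0]>=165)|(hsv[...,0]<=8))&(hsv[...,1]>82)).astype(np.uint8)
c=max(cv2.findContours(mk,0,1,offset=(190,152))[0],key=cv2.contourArea); print("wax",rect("top",c,.017))
f=lambda i:cv2.resize(i[:,:,::-1],(480,360),interpolation=cv2.INTER_CUBIC)
s=robot.read_camera("side"); cv2.imwrite("pics/p4.png",f(s[130:220,150:270]))
E
```

```text
t 10.3 pos [515.1 340.6 149.6] shift [-149.4  169.1   39.5] turn [-0.     0.    -0.423] open 91.7 grip 0.0 q [0.46 0.58 1.36 0.   1.2  0.46]
wax [686.2, 193.5, 33.5, 77.6, 22.3]
```

View pics/p4.png

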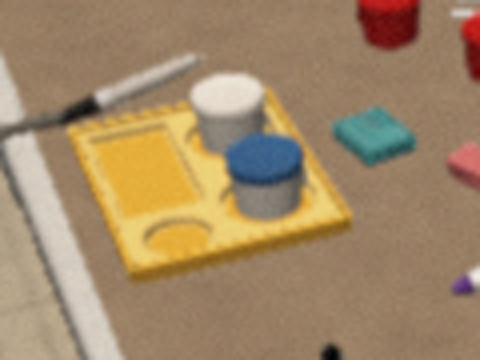

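Both tubs sit upright in their wells, the blue at (265,178) and the white at (228,115), with the trough empty at (140,175). Next is the wax at (0.686, 0.193), yaw 23°.

>>> arm_command:
  moves:
    - [[-0.0296,0.0342,0],[0,0,-0.08],0.06]
    - [[-0.0592,0.0684,0.005],[0,0,-0.16],0.06]
    - [[-0.0888,0.1026,0.01],[0,0,-0.24],0.06]
    - [[-0.1184,0.1368,0.015],[0,0,-0.32],0.06]
    - [[-0.148,0.171,0.02],[0,0,-0.4],0.06]

```text
time: 10.9
tool_pos: [0.6882, 0.1922, 0.1277]
tool_rot: [3.141, -0.0, 1.979]
contact_force: [0.5, 0.4, -0.2]
opening: 0.061
grip_force: 0.0
```

>>> arm_command:
  moves:
    - [[0,0,0.02],[0,0,0],0.06]
    - [[0,0,0.04],[0,0,0],0.06]
    - [[0,0,0.06],[0,0,0],0.06]
    - [[0,0,0.08],[0,0,0],0.06]
    - [[0,0,0.08],[0,0,0],0.06]

```text
time: 11.4
tool_pos: [0.6849, 0.1931, 0.0443]
tool_rot: [-3.135, -0.002, 1.976]
contact_force: [-0.9, -0.0, -0.3]
opening: 0.06
grip_force: 0.0
```

```bash
python3 go.py 686 193 9.5 113
```

```text
t 11.4 pos [684.9 193.1  44.3] shift [-0.5  1.2 34.8] turn [-0.006 -0.002  0.003] open 60.0 grip 0.0 q [ 0.17  0.85  1.13  0.    1.17 -0.24]
```

>>> arm_command:
  moves:
    - [[0,0.001,0.01],[0,0,0],0.06]
    - [[0,0.001,0.02],[0,0,0],0.06]
    - [[0,0.001,0.03],[0,0,0],0.06]
    - [[0,0.001,0.036],[0,0,0],0.06]
    - [[0,0.001,0.036],[0,0,0],0.06]

```text
time: 11.9
tool_pos: [0.6874, 0.1938, 0.0105]
tool_rot: [-3.14, -0.001, 1.976]
contact_force: [0.4, -0.1, 0.2]
opening: 0.06
grip_force: 0.0
```

```bash
python3 go.py 686 193 9.5 113
```

```text
t 11.9 pos [687.4 193.8  10.5] shift [-0.2 -1.6  1. ] turn [-0.002 -0.001  0.004] open 60.0 grip 0.0 q [ 0.17  0.89  1.15  0.    1.1  -0.24]
```

>>> arm_command:
  moves:
    - [[0,0,0.001],[0,0,0],0.025]
    - [[0,0,0.001],[0,0,0],0.025]
    - [[0,0,0.001],[0,0,0],0.025]
    - [[0,0,0.001],[0,0,0],0.025]
    - [[0,0,0.001],[0,0,0],0.025]

```text
time: 12.4
tool_pos: [0.6882, 0.194, 0.0111]
tool_rot: [3.141, 0.0, 1.976]
contact_force: [-0.5, -0.5, 1.2]
opening: 0.0303
grip_force: 24.9
```

>>> arm_command:
  moves:
    - [[0,0,-0.01],[0,0,0],0.025]
    - [[0,0,-0.02],[0,0,0],0.025]
    - [[0,0,-0.035],[0,0,0],0.025]
    - [[0,0,-0.055],[0,0,0],0.025]
    - [[0,0,-0.08],[0,0,0],0.025]

```text
time: 12.9
tool_pos: [0.6878, 0.1939, 0.0921]
tool_rot: [-3.141, -0.0, 1.976]
contact_force: [0.1, -0.3, -1.1]
opening: 0.0308
grip_force: 24.9
```

```bash
python3 go.py 437 321 90 90;  python3 - <<'E'
from h import *
a=robot.read_camera("side"); u,v=map(int,proj("side",robot.observe()["tool_pos"]))
cv2.imwrite("pics/p5.png",cv2.resize(a[v-35:v+40,u-50:u+50,::-1],(400,300),interpolation=cv2.INTER_CUBIC))
E
```

```text
t 12.9 pos [687.8 193.9  92.1] shift [ 215.6 -180.5    2.2] turn [-0.    -0.     0.405] open 30.8 grip 24.9 q [ 0.17  0.81  1.09  0.    1.25 -0.24]
```

View pics/p5.png

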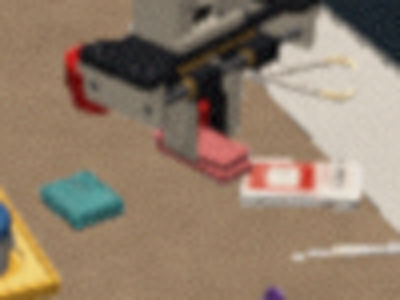

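The side crop shows the wax held level between the fingers at (205,150). The 31 mm opening suggests the upper block is narrower. I'm carrying it to the trough, passing above the tubs.

>>> arm_command:
  moves:
    - [[0.0345,-0.0289,0],[0,0,0.084],0.025]
    - [[0.069,-0.0578,0],[0,0,0.168],0.025]
    - [[0.1035,-0.0866,0],[0,0,0.252],0.025]
    - [[0.138,-0.1155,0],[0,0,0.336],0.025]
    - [[0.1725,-0.1444,0],[0,0,0.42],0.025]

```text
time: 13.45
tool_pos: [0.4862, 0.2964, 0.0921]
tool_rot: [3.14, -0.001, 1.552]
contact_force: [-1.0, 0.5, 0.3]
opening: 0.0307
grip_force: 24.9
```

>>> arm_command:
  moves:
    - [[0.01,-0.02,0],[0,0,0],0.025]
    - [[0.02,-0.04,0],[0,0,0],0.025]
    - [[0.0255,-0.05,0],[0,0,0],0.025]
    - [[0.0255,-0.05,0.015],[0,0,0],0.025]
    - [[0.0255,-0.05,0.03],[0,0,0],0.025]

```text
time: 13.95
tool_pos: [0.4387, 0.3225, 0.0617]
tool_rot: [3.139, -0.002, 1.557]
contact_force: [0.2, -0.0, -1.1]
opening: 0.0306
grip_force: 24.9
```

```bash
python3 go.py 437 321.5 16 89
```

```text
t 13.95 pos [438.7 322.5  61.7] shift [-1.1 -1.8 45.7] turn [ 0.003 -0.002  0.003] open 30.6 grip 24.9 q [ 0.49  0.56  1.68 -0.    0.9   0.51]
```

>>> arm_command:
  moves:
    - [[-0.001,-0.001,0.012],[0,0,0],0.025]
    - [[-0.001,-0.001,0.024],[0,0,0],0.025]
    - [[-0.001,-0.001,0.035],[0,0,0],0.025]
    - [[-0.001,-0.001,0.042],[0,0,0],0.025]
    - [[-0.001,-0.001,0.045],[0,0,0],0.025]

```text
time: 14.45
tool_pos: [0.4366, 0.3206, 0.015]
tool_rot: [-3.141, 0.001, 1.556]
contact_force: [-4.6, -2.0, 21.0]
opening: 0.0305
grip_force: 25.0
```

>>> arm_command:
  moves:
    - [[0,0,0],[0,0,0],0.025]
    - [[0,0,0],[0,0,0],0.04]
    - [[0,0,0],[0,0,0],0.04]
    - [[0,0,0],[0,0,0],0.04]
    - [[0,0,0],[0,0,0],0.04]

```text
time: 14.95
tool_pos: [0.4369, 0.321, 0.016]
tool_rot: [3.141, -0.0, 1.556]
contact_force: [-0.3, -0.3, 0.4]
opening: 0.0401
grip_force: 0.0
```

>>> arm_command:
  moves:
    - [[0,0,-0.005],[0,0,0],0.04]
    - [[0,0,-0.02],[0,0,0],0.04]
    - [[0,0,-0.05],[0,0,0],0.04]
    - [[0,0,-0.09],[0,0,0],0.04]
    - [[0,0,-0.13],[0,0,0],0.04]

```text
time: 15.45
tool_pos: [0.4364, 0.3207, 0.1473]
tool_rot: [-3.141, 0.0, 1.556]
contact_force: [0.8, 0.2, 0.6]
opening: 0.0399
grip_force: 0.0
```

```bash
python3 go.py 637 78.5 110 189
python3 - <<'E'
from h import *
a=robot.read_camera("side"); 
f=lambda i:cv2.resize(i[:,:,::-1],(480,360),interpolation=cv2.INTER_CUBIC)
cv2.imwrite("pics/p6.png",f(a[130:220,150:270]))
E
```

```text
t 15.45 pos [436.4 320.7 147.3] shift [-239.1  204.2   37.2] turn [-1.000e-03 -0.000e+00 -1.743e+00] open 39.9 grip 0.0 q [0.49 0.45 1.59 0.   1.1  0.51]
```

View pics/p6.png

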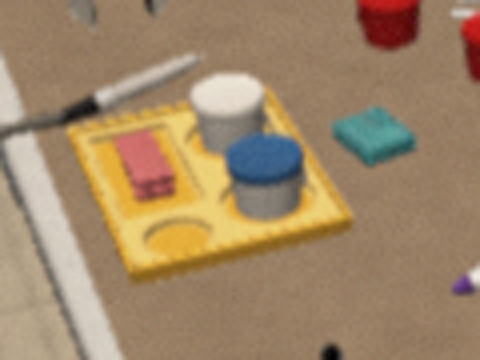

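The wax lies flat in the trough at (145,165), and the teal case is undisturbed at (373,137). Next is the syringe, gripped across the barrel at about (0.635, 0.078) with tool yaw 9°.

>>> arm_command:
  moves:
    - [[-0.0336,0.0283,0],[0,0,0.14],0.05]
    - [[-0.0672,0.0566,0],[0,0,0.28],0.05]
    - [[-0.1008,0.0849,0],[0,0,0.42],0.05]
    - [[-0.1344,0.1132,0],[0,0,0.56],0.05]
    - [[-0.168,0.1415,0],[0,0,0.7],0.05]

```text
time: 16.0
tool_pos: [0.5766, 0.1493, 0.1461]
tool_rot: [3.141, -0.001, 0.85]
contact_force: [-0.0, 0.7, 0.3]
opening: 0.0497
grip_force: 0.0
```

>>> arm_command:
  moves:
    - [[-0.005,0.03,0],[0,0,0.14],0.05]
    - [[-0.01,0.06,0.01],[0,0,0.28],0.05]
    - [[-0.016,0.0927,0.02],[0,0,0.42],0.05]
    - [[-0.016,0.0927,0.03],[0,0,0.56],0.05]
    - [[-0.016,0.0927,0.04],[0,0,0.7],0.05]

```text
time: 16.5
tool_pos: [0.6357, 0.0766, 0.1051]
tool_rot: [-3.141, 0.0, 0.148]
contact_force: [-0.3, 0.5, 0.6]
opening: 0.0501
grip_force: 0.0
```

```bash
python3 go.py 635 78 6 9
python3 - <<'E'
from h import *
a=robot.read_camera("side"); u,v=map(int,proj("side",(.635,.078,.01)))
cv2.imwrite("pics/p7.png",cv2.resize(a[v-60:v+30,u-60:u+60,::-1],(480,360),interpolation=cv2.INTER_CUBIC)); print((60+proj("side",(.635,.078,.01))[0]-u)*4,(60+proj("side",(.635,.078,.01))[1]-v)*4)
E
```

```text
t 16.5 pos [635.7  76.6 105.1] shift [-0.4 -1.4 99.1] turn [-0.     0.    -0.009] open 50.1 grip 0.0 q [0.   0.66 1.34 0.   1.14 1.42]
240.86462593187753 241.82540703839936
```

View pics/p7.png

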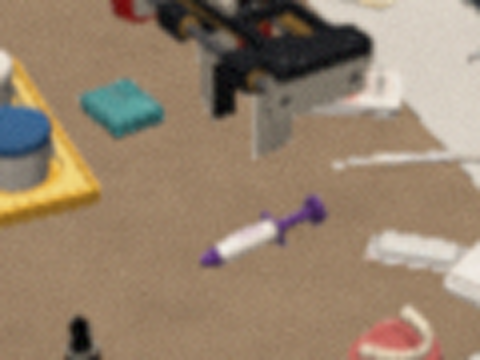

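The crop shows the syringe barrel at (248,241), against a prediction of (241,242), and the area around it is clear. I'm descending.

>>> arm_command:
  moves:
    - [[0,-0.001,0.025],[0,0,0],0.05]
    - [[0,-0.001,0.05],[0,0,0],0.05]
    - [[0,-0.001,0.075],[0,0,0],0.05]
    - [[0,-0.001,0.09],[0,0,0],0.05]
    - [[0,-0.001,0.098],[0,0,0],0.05]

```text
time: 17.05
tool_pos: [0.6345, 0.079, 0.0066]
tool_rot: [-3.141, 0.002, 0.157]
contact_force: [-0.1, -0.1, 0.1]
opening: 0.0503
grip_force: 0.0
```

>>> arm_command:
  moves:
    - [[0,0,0],[0,0,0],0.01]
    - [[0,0,0],[0,0,0],0.01]
    - [[0,0,0],[0,0,0],0.01]
    - [[0,0,0],[0,0,0],0.01]
    - [[0,0,0],[0,0,0],0.01]
  squeeze: 20

```text
time: 17.55
tool_pos: [0.6355, 0.0789, 0.0085]
tool_rot: [3.141, -0.001, 0.156]
contact_force: [0.3, -0.1, 0.7]
opening: 0.0158
grip_force: 20.0
```

>>> arm_command:
  moves:
    - [[0,0,-0.01],[0,0,0],0.01]
    - [[0,0,-0.03],[0,0,0],0.01]
    - [[0,0,-0.06],[0,0,0],0.01]
    - [[0,0,-0.1],[0,0,0],0.01]
    - [[0,0,-0.13],[0,0,0],0.01]

```text
time: 18.05
tool_pos: [0.6356, 0.0789, 0.141]
tool_rot: [3.141, -0.003, 0.156]
contact_force: [0.1, 0.5, 0.4]
opening: 0.0158
grip_force: 19.9
```

```bash
python3 go.py 411 -297 140 88.5
python3 - <<'E'
from h import *
a=robot.read_camera("side"); u,v=map(int,proj("side",robot.observe()["tool_pos"]))
cv2.imwrite("pics/p8.png",cv2.resize(a[v-35:v+40,u-50:u+50,::-1],(400,300),interpolation=cv2.INTER_CUBIC))
E
```

```text
t 18.05 pos [635.6  78.9 141. ] shift [-280.2  336.5    0.4] turn [ 0.002 -0.002 -1.389] open 15.8 grip 19.9 q [0.   0.62 1.3  0.   1.21 1.42]
```

View pics/p8.png

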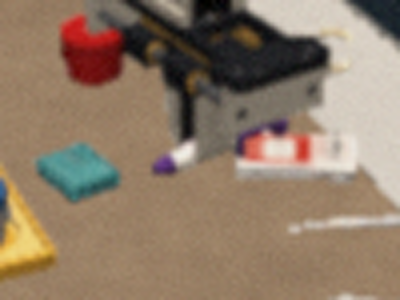

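The syringe is held level at (195,150). I'm carrying it to the green trough while turning, passing above the bottle.

>>> arm_command:
  moves:
    - [[-0.028,0.0337,0],[0,0,-0.14],0.01]
    - [[-0.056,0.0674,0],[0,0,-0.28],0.01]
    - [[-0.084,0.1011,0],[0,0,-0.42],0.01]
    - [[-0.112,0.1348,0],[0,0,-0.56],0.01]
    - [[-0.14,0.168,0],[0,0,-0.7],0.01]

```text
time: 18.6
tool_pos: [0.5219, -0.1101, 0.1384]
tool_rot: [3.141, -0.0, 0.862]
contact_force: [0.3, 0.1, -1.1]
opening: 0.0155
grip_force: 19.9
```

>>> arm_command:
  moves:
    - [[-0.0431,0.0077,0],[0,0,-0.138],0.01]
    - [[-0.0862,0.0154,0],[0,0,-0.276],0.01]
    - [[-0.1293,0.0231,0],[0,0,-0.414],0.01]
    - [[-0.1724,0.0308,0],[0,0,-0.552],0.01]
    - [[-0.2157,0.0386,0],[0,0,-0.69],0.01]

```text
time: 19.1
tool_pos: [0.4117, -0.2952, 0.1385]
tool_rot: [3.141, 0.001, 1.54]
contact_force: [0.7, -0.4, -0.7]
opening: 0.0158
grip_force: 19.9
```

>>> arm_command:
  moves:
    - [[0,0,0],[0,0,0],0.01]
    - [[0,0,0.02],[0,0,0],0.01]
    - [[0,0,0.04],[0,0,0],0.01]
    - [[0,0,0.06],[0,0,0],0.01]
    - [[0,0,0.07],[0,0,0],0.01]

```text
time: 19.6
tool_pos: [0.4124, -0.2928, 0.0667]
tool_rot: [-3.14, -0.001, 1.533]
contact_force: [0.1, 0.3, 0.2]
opening: 0.0154
grip_force: 19.9
```

```bash
python3 go.py 411 -297 13.5 88.5
```

```text
t 19.6 pos [ 412.4 -292.8   66.7] shift [-4.3 -1.2 53.2] turn [-0.001 -0.001 -0.012] open 15.4 grip 19.9 q [-0.77  0.5   1.78  0.    0.86 -0.73]
```

>>> arm_command:
  moves:
    - [[-0.004,-0.001,0.012],[0,0,-0.012],0.01]
    - [[-0.004,-0.001,0.024],[0,0,-0.012],0.01]
    - [[-0.004,-0.001,0.036],[0,0,-0.012],0.01]
    - [[-0.004,-0.001,0.046],[0,0,-0.012],0.01]
    - [[-0.004,-0.001,0.053],[0,0,-0.012],0.01]

```text
time: 20.1
tool_pos: [0.4114, -0.2975, 0.0138]
tool_rot: [-3.141, -0.001, 1.546]
contact_force: [-0.0, -0.4, 0.0]
opening: 0.0151
grip_force: 19.9
```

>>> arm_command:
  moves:
    - [[0,0,0],[0,0,0],0.01]
    - [[0,0,0],[0,0,0],0.026]
    - [[0,0,0],[0,0,0],0.026]
    - [[0,0,0],[0,0,0],0.026]
    - [[0,0,0],[0,0,0],0.026]

```text
time: 20.6
tool_pos: [0.4117, -0.2979, 0.0151]
tool_rot: [3.141, 0.0, 1.546]
contact_force: [-0.1, -0.5, 0.4]
opening: 0.0258
grip_force: 0.0
```

>>> arm_command:
  moves:
    - [[0,0,-0.005],[0,0,0],0.026]
    - [[0,0,-0.02],[0,0,0],0.026]
    - [[0,0,-0.05],[0,0,0],0.026]
    - [[0,0,-0.09],[0,0,0],0.026]
    - [[0,0,-0.13],[0,0,0],0.026]

```text
time: 21.1
tool_pos: [0.4112, -0.2974, 0.1463]
tool_rot: [-3.141, -0.001, 1.546]
contact_force: [0.4, -0.8, 0.4]
opening: 0.0264
grip_force: 0.0
```

```bash
python3 go.py 462 -59 150 90
python3 - <<'E'
from h import *
a=robot.read_camera("side"); 
f=lambda i:cv2.resize(i[:,:,::-1],(560,440),interpolation=cv2.INTER_CUBIC)
cv2.imwrite("pics/p9.png",f(a[210:384,205:426][:174,:221]))
# expected bottle axis in the side view
for z in (0,.051,.102): print(np.round(np.array(proj("side",(.462,-.059,z)))-[205,210],1)*560/221)
E
```

```text
t 21.1 pos [ 411.2 -297.4  146.3] shift [239.6  44.9  -3.6] turn [-0.    -0.001 -0.025] open 26.4 grip 0.0 q [-0.78  0.39  1.69  0.    1.06 -0.75]
[74.24434389 92.48868778]
[71.20361991 54.22624434]
[68.16289593 13.68325792]
```

View pics/p9.png

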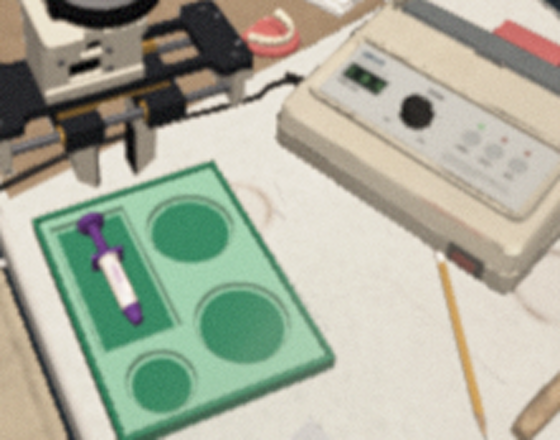

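The syringe lies in the green trough at (112,270), with its plunger end near the trough's far edge. I'll check that from the top once the arm clears. Next I'm moving above the bottle.

>>> arm_command:
  moves:
    - [[0.045,0.009,-0.002],[0,0,0],0.07]
    - [[0.09,0.018,-0.004],[0,0,0],0.07]
    - [[0.135,0.027,-0.004],[0,0,0],0.07]
    - [[0.18,0.036,-0.004],[0,0,-0.025],0.07]
    - [[0.225,0.042,-0.004],[0,0,-0.025],0.07]

```text
time: 21.65
tool_pos: [0.4595, -0.0722, 0.1492]
tool_rot: [3.14, 0.0, 1.571]
contact_force: [0.4, 0.7, -0.8]
opening: 0.0613
grip_force: 0.0
```

>>> arm_command:
  moves:
    - [[0.01,0.002,0],[0,0,0],0.07]
    - [[0.014,0.003,0],[0,0,0],0.07]
    - [[0.014,0.003,0],[0,0,0],0.07]
    - [[0.014,0.003,0],[0,0,0],0.07]
    - [[0.014,0.003,0],[0,0,0],0.07]

```text
time: 22.15
tool_pos: [0.462, -0.0611, 0.1487]
tool_rot: [3.142, 0.0, 1.569]
contact_force: [-0.3, -0.5, 0.3]
opening: 0.0699
grip_force: 0.0
```

```bash
python3 go.py 462 -59 39 90
python3 - <<'E'
from h import *
im=robot.read_camera("top"); b=robot.read_camera("side"); cv2.imwrite("top3.png",im[:,:,::-1])
u,v=map(int,proj("top",(.4105,-.284,.01))); X0=u-32
g=cv2.resize(im[v-24:v+24,u-32:u+32,::-1],(400,300),interpolation=cv2.INTER_CUBIC)
for dx in(-33,33):
    for dy in(-65,65):
        q=np.array([-41+dx,31+dy])/1000; c,s=np.cos(-.026),np.sin(-.026); X=(.4515+c*q[0]-s*q[1],-.315+s*q[0]+c*q[1],.012); p=proj("top",X); cv2.circle(g,(int((p[0]-u+32+.5)*6.25),int((p[1]-v+24+.5)*6.25)),3,(0,0,255),1)
u,v=map(int,proj("side",(.462,-.059,.06)))
h=cv2.resize(b[v-60:v+30,u-60:u+60,::-1],(400,300),interpolation=cv2.INTER_CUBIC)
for z in(0,.051,.102):
    p=proj("side",(.462,-.059,z)); cv2.circle(h,(int((p[0]-u+60.5)*3.333),int((p[1]-v+60.5)*3.333)),3,(0,255,255),1)
cv2.imwrite("pics/p10.png",np.hstack([g,h]))
E
```

```text
t 22.15 pos [462.  -61.1 148.7] shift [  2.1  -0.  109.7] turn [ 0.     0.    -0.002] open 69.9 grip 0.0 q [-0.3   0.32  1.8  -0.    1.03 -0.29]
```

View pics/p10.png

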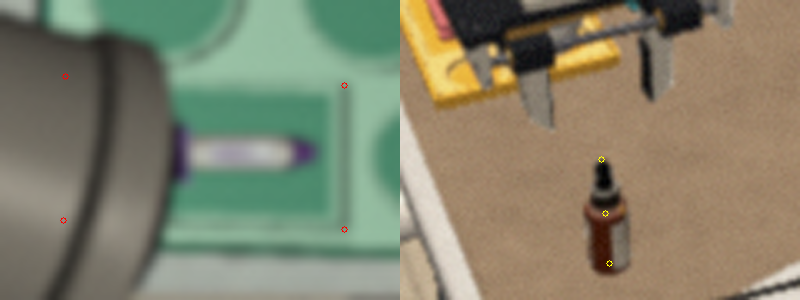

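The top crop shows the syringe's cap end at (317,152), about 12 mm inside the trough end at (344,157), so it is well placed. The side crop shows the bottle's axis on my estimate (dots at (602,160) and (609,263)). I'm descending on the bottle.

>>> arm_command:
  moves:
    - [[0.002,0,0.025],[0,0,0],0.07]
    - [[0.002,0,0.05],[0,0,0],0.07]
    - [[0.002,0,0.075],[0,0,0],0.07]
    - [[0.002,0,0.097],[0,0,0],0.07]
    - [[0.002,0,0.108],[0,0,0],0.07]

```text
time: 22.75
tool_pos: [0.4611, -0.0581, 0.0391]
tool_rot: [-3.139, -0.001, 1.57]
contact_force: [0.5, 0.5, -0.5]
opening: 0.0698
grip_force: 0.0
```

>>> arm_command:
  moves:
    - [[0,0,0],[0,0,0],0.025]
    - [[0,0,0],[0,0,0],0.025]
    - [[0,0,0],[0,0,0],0.025]
    - [[0,0,0],[0,0,0],0.025]
    - [[0,0,0],[0,0,0],0.025]

```text
time: 23.25
tool_pos: [0.4625, -0.058, 0.0414]
tool_rot: [3.14, 0.0, 1.571]
contact_force: [-0.5, -0.2, 0.4]
opening: 0.0348
grip_force: 0.0
```

```bash
python3 go.py 409 -386 110 90
```

```text
t 23.25 pos [462.5 -58.   41.4] shift [-328.1  -53.4  -68.6] turn [0.001 0.    0.   ] open 34.8 grip 0.0 q [-0.29  0.49  1.91  0.    0.74 -0.29]
```

>>> arm_command:
  moves:
    - [[0,0,0],[0,0,0],0.02]
    - [[0,0,0],[0,0,0],0.02]
    - [[0,0,0],[0,0,0],0.02]
    - [[0,0,-0.005],[0,0,0],0.02]
    - [[0,0,-0.01],[0,0,0],0.02]

```text
time: 23.75
tool_pos: [0.4619, -0.0578, 0.0509]
tool_rot: [-3.141, -0.0, 1.571]
contact_force: [0.5, 0.1, -0.2]
opening: 0.0319
grip_force: 20.0
```

>>> arm_command:
  moves:
    - [[0,0,-0.01],[0,0,0],0.02]
    - [[0,0,-0.02],[0,0,0],0.02]
    - [[0,0,-0.035],[0,0,0],0.02]
    - [[0,0,-0.05],[0,0,0],0.02]
    - [[-0.008,-0.001,-0.058],[0,0,0],0.02]

```text
time: 24.25
tool_pos: [0.4617, -0.0658, 0.1105]
tool_rot: [3.139, 0.0, 1.572]
contact_force: [0.1, -0.6, -0.8]
opening: 0.0316
grip_force: 20.0
```

>>> arm_command:
  moves:
    - [[-0.02,-0.003,0],[0,0,0],0.02]
    - [[-0.05,-0.008,0],[0,0,0],0.02]
    - [[-0.085,-0.014,0],[0,0,0],0.02]
    - [[-0.12,-0.02,0],[0,0,0],0.02]
    - [[-0.155,-0.026,0],[0,0,0],0.02]

```text
time: 24.75
tool_pos: [0.4345, -0.2227, 0.1091]
tool_rot: [3.141, 0.0, 1.571]
contact_force: [0.7, 0.8, -0.2]
opening: 0.0316
grip_force: 20.0
```

>>> arm_command:
  moves:
    - [[-0.035,-0.006,0],[0,0,0],0.02]
    - [[-0.07,-0.011,0],[0,0,0],0.02]
    - [[-0.105,-0.017,0],[0,0,0],0.02]
    - [[-0.135,-0.022,0],[0,0,0],0.02]
    - [[-0.153,-0.025,0],[0,0,0],0.02]

```text
time: 25.25
tool_pos: [0.4092, -0.3765, 0.1089]
tool_rot: [3.141, 0.001, 1.569]
contact_force: [0.6, 0.0, -0.6]
opening: 0.0318
grip_force: 20.0
```

```bash
python3 go.py 409 -386 46 90
python3 - <<'E'
from h import *
a=robot.read_camera("side"); 
u,v=map(int,proj("side",(.41,-.36,.06)))
cv2.imwrite("pics/p11.png",cv2.resize(a[v-80:v+80,u-90:u+90,::-1],(540,480),interpolation=cv2.INTER_CUBIC))
E
```

```text
t 25.25 pos [ 409.2 -376.5  108.9] shift [-9.5 -0.2 62.9] turn [ 0.     0.001 -0.002] open 31.8 grip 20.0 q [-0.88  0.52  1.6  -0.    1.03 -0.88]
```

View pics/p11.png

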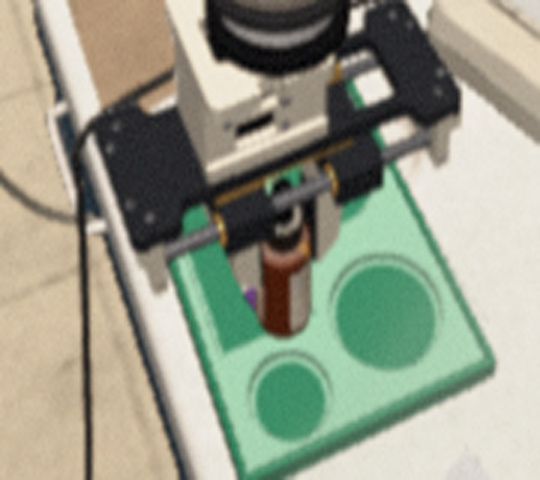

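The bottle hangs upright at (285,290), just short of the small well at (290,395). I'm shifting the last 9 mm and lowering.

>>> arm_command:
  moves:
    - [[-0.005,0,0],[0,0,0],0.02]
    - [[-0.009,0,0.005],[0,0,0],0.02]
    - [[-0.009,0,0.02],[0,0,0],0.02]
    - [[-0.009,0,0.035],[0,0,0],0.02]
    - [[-0.009,0,0.045],[0,0,0],0.02]

```text
time: 25.8
tool_pos: [0.4102, -0.3814, 0.0625]
tool_rot: [-3.141, -0.002, 1.572]
contact_force: [1.3, 0.2, -0.4]
opening: 0.0314
grip_force: 20.0
```

```bash
python3 go.py 409 -386 46 90
```

```text
t 25.8 pos [ 410.2 -381.4   62.5] shift [-4.6 -1.1 16.5] turn [-0.001 -0.002  0.002] open 31.4 grip 20.0 q [-0.89  0.58  1.63  0.    0.93 -0.89]
```

>>> arm_command:
  moves:
    - [[-0.004,-0.001,0],[0,0,0],0.02]
    - [[-0.004,-0.001,0.005],[0,0,0],0.02]
    - [[-0.004,-0.001,0.01],[0,0,0],0.02]
    - [[-0.004,-0.001,0.014],[0,0,0],0.02]
    - [[-0.004,-0.001,0.016],[0,0,0],0.02]

```text
time: 26.3
tool_pos: [0.4091, -0.3867, 0.0474]
tool_rot: [-3.141, -0.0, 1.571]
contact_force: [0.0, -1.1, -0.3]
opening: 0.0316
grip_force: 20.0
```

```bash
python3 go.py 409 -386 45 90
```

```text
t 26.3 pos [ 409.1 -386.7   47.4] shift [ 0.7 -0.1  2.4] turn [-0. -0.  0.] open 31.6 grip 20.0 q [-0.89  0.61  1.63  0.    0.9  -0.89]
```

>>> arm_command:
  moves:
    - [[0,0,0.001],[0,0,0],0.02]
    - [[0,0,0.0015],[0,0,0],0.02]
    - [[0,0,0.002],[0,0,0],0.02]
    - [[0,0,0.002],[0,0,0],0.02]
    - [[0,0,0.002],[0,0,0],0.02]

```text
time: 26.8
tool_pos: [0.4092, -0.3869, 0.0458]
tool_rot: [3.141, 0.0, 1.571]
contact_force: [-0.8, -0.3, -0.5]
opening: 0.0318
grip_force: 20.0
```

>>> arm_command:
  moves:
    - [[0,0,0],[0,0,0],0.04]
    - [[0,0,0],[0,0,0],0.05]
    - [[0,0,0],[0,0,0],0.06]
    - [[0,0,0],[0,0,0],0.07]
    - [[0,0,0],[0,0,0],0.07]

```text
time: 27.3
tool_pos: [0.4091, -0.3869, 0.0457]
tool_rot: [3.142, -0.0, 1.571]
contact_force: [0.4, 0.5, 0.2]
opening: 0.0668
grip_force: 0.0
```

>>> arm_command:
  moves:
    - [[0,0,-0.01],[0,0,0],0.07]
    - [[0,0,-0.03],[0,0,0],0.07]
    - [[0,0,-0.06],[0,0,0],0.07]
    - [[0,0,-0.1],[0,0,0],0.07]
    - [[0,0,-0.14],[0,0,0],0.07]

```text
time: 27.8
tool_pos: [0.4089, -0.3866, 0.1877]
tool_rot: [-3.142, -0.0, 1.571]
contact_force: [0.2, -0.3, -0.5]
opening: 0.07
grip_force: 0.0
```

>>> arm_command:
  moves:
    - [[0.045,0,0],[0,0,0],0.07]
    - [[0.09,0,0],[0,0,0],0.07]
    - [[0.135,0,0],[0,0,0],0.07]
    - [[0.18,0,0],[0,0,0],0.07]
    - [[0.225,0,0],[0,0,0],0.07]

```text
time: 28.3
tool_pos: [0.4088, -0.1603, 0.1865]
tool_rot: [3.14, 0.0, 1.57]
contact_force: [0.4, 0.3, -0.3]
opening: 0.07
grip_force: 0.0
```

>>> arm_command:
  moves:
    - [[0.045,0,0],[0,0,0],0.07]
    - [[0.09,0,0],[0,0,0],0.07]
    - [[0.13,0,0],[0,0,0],0.07]
    - [[0.15,0,0],[0,0,0],0.07]
    - [[0.15,0,0],[0,0,0],0.07]

```text
time: 28.8
tool_pos: [0.4088, -0.0098, 0.1865]
tool_rot: [3.141, -0.0, 1.575]
contact_force: [-0.3, 0.0, -0.2]
opening: 0.0699
grip_force: 0.0
```

Run:
```python
from h import *
a=robot.read_camera("side"); b=robot.read_camera("top")
cv2.imwrite("pics/p12.png",np.hstack([cv2.resize(a[130:384,150:350,::-1],(400,508)),cv2.resize(b[130:290,130:430,::-1],(400,213)).copy() if 0 else cv2.resize(b[195:290,330:430,::-1],(400,508))]))
```

```text
(no output)
```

View pics/p12.png

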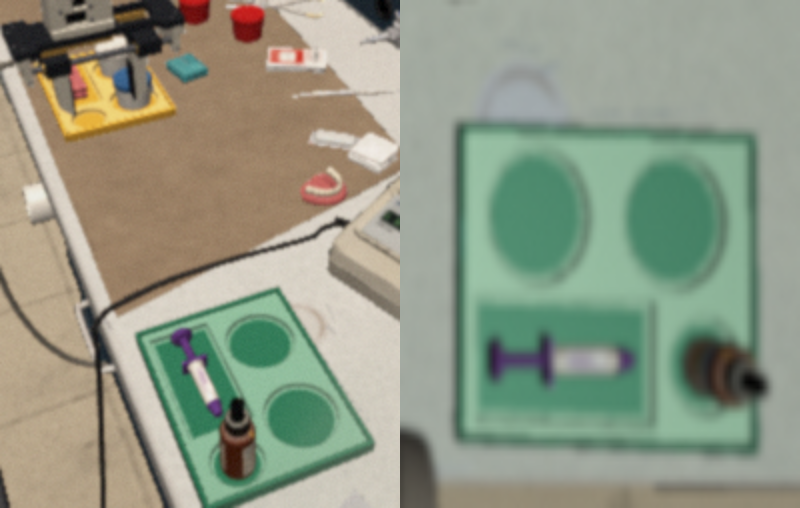

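The syringe lies in the green trough at (565,360), clear of both ends. The bottle stands upright in the small well at (237,455) in the side view. The yellow kit, jaw and teal case are unmoved, and the gripper is clear, so I'm handing in.

```bash
python3 -c "
from cell import robot
print(robot.hand_in())"
```

```text
the job is handed in; nothing more can be done
None
```

Both kits are made up and handed in at about 29 s of the 131 s allowed. In the last pictures every part looked seated in its well, and the jaw model and teal case had not been touched.

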